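Clear the last tiles into the mahjong table and start it

ROBOT

A 6-joint arm with a two-finger parallel gripper is mounted at the origin on the work surface. World frame = base frame: x ahead of the robot, y to its left, z up, the work surface at z = 0. Lengths are in m, angles in degrees, forces in N, time in s.
With the tool pointing down it reaches from about 0.4 to 0.825 m from the base axis. Payload 7 kg.
Tool frame: the origin (TCP) lies at the very end of the fingers, on their centre line; the grasp point (between the pads) lies 19 mm behind it (ctrl.tcp_to_grasp is the distance from the TCP to the grasp point, in m); z points along the fingers, x is the direction in which the jaws open and shut, and the axes are right-handed (so a half turn about z gives the same grasp; the last joint's range is limited). The gripper opens to 88 mm and grips with 3 to 60 N. Pads are 19 mm wide; open, the fingers measure 130 mm over their backs; the gripper's body (78 mm by 193 mm) begins 47 mm behind the grasp point.
Start: joints at [90.075, 20.546, 0.682, 0, -70.136, -16.507], TCP at [0.191, 0.647, 0.199] pointing down, gripper open.
Joint ranges: [-176.03, 176.03], [-82.01, 121.73], [-58.28, 71.71], [-173.87, 95.51], [-174.79, -0.11], [-173.66, 173.66]. Speed limits (degrees/s): [136.94, 136.94, 172.46, 180, 180, 180].

INTERFACE

Orientations are given as [roll, pitch, yaw] about the fixed x, y, z axes, in that order (R = Rz(yaw) Ry(pitch) Rx(roll)).
In Python, from plant import sensors, vision, ticket, ctrl gives the robot as it stands. The module is installed in compiled form; this text tells all that it offers.
- The arm moves only by the tool drive_tool, never from a script. Its argument "moves" is a list of rows, each a list of 6 numbers: the shift along the tool's x, y, z in units of 0.15 m (1.0 is 0.15 m), then the turn, a rotation vector about the tool's x, y, z in units of 60 degrees (1.0 is 60 degrees). In form: [[dx, dy, dz, rx, ry, rz], ...]. A call has 1 to 8 rows; each row is the pose to reach, as a shift and turn from the pose measured when the call began, along the tool's axes at that moment; what a row does not reach only later rows make up. A row lasts 1/10 s, in which the tool goes at most 50 mm and 8.59 degrees, less where a joint would pass 70% of its speed; a pose out of reach is approached as far as the arm can. A call with a number of a shift or a turn outside -1 to 1 is refused whole. A call with a gripper value outside its range is refused whole. "fingers" is the opening, from -1 (shut) to 1 (fully open), set as the call begins (left out, the last holds). The fingers move at their own pace and stop on an object; the grip force is fixed at half the most. Time passes only in rows, so rows that repeat a pose let the fingers close. It gives the time, the measured TCP pose, the force and the opening at its end, in the units of the state.
- sensors.get_obs(): the state, without advancing time (a new reading comes with each control period).
- vision.snapshot(name): name is "side" or "top" or "wrist"; returns a dict with "pixels" (480x640x3 uint8, red, green, blue), "fx", "fy", "cx", "cy" (pixels), "R" (3x3) and "t" (3): a world point X has camera coordinates R X + t. Camera axes: x right, y down, z forward; pixel columns grow to the right and rows downward; lengths in m; the calibration is good to about 2 mm. A picture is of the moment at which its call begins. There is no depth.
- ticket.close_job(): hands the job in, once; it reports no verdict.
The state is a dict: "clock": time; "joint_pos": joint angles; "qvel": joint speeds; "tau": joint torques, N m; "tool_pos": TCP position; "orientation": TCP orientation; "force": force on the tool from outside, world axes, zero at the start; "moment": the same for the moment, N m; "opening": finger opening in m.
Only numpy, scipy, OpenCV 4.12 (cv2) and the standard library are available. Lean on these libraries where they do the work, as an engineer would, in place of code of your own. Each camera call takes 0.05 s, during which the arm holds its last target.

TASK

Sweep the three loose mahjong tiles across the table top so that all three drop into the opening in the table; slide them, never lift them. Only when all three are down, press the round button at the table's edge fully in and let it come back up. Leave the tea bowl, its coaster, the bangle and the hair claw where they are.

Things in the scene. Friction and masses are not known exactly. Their poses are not given: they have to be found in the camera images.
- mahjong_table: Matte black mahjong table top, fixed, 900 mm square, surface at height 0. Origin: middle of the tile opening, at surface height; x away from the robot, y left, z up. The opening reaches 45 mm either way in x, 110 mm either way in y, flush edges; its bin floor lies 108 mm down. Near edge at x = -225 mm; a flat round console (170 mm wide, 20 mm high) is centred at x = +225 mm.
- tile_a_center (a point): Mahjong tile lying face down, 38 x 28 x 20 mm (long side along its own x, 20 mm high), about 30 g, ivory with a pale bamboo back; plain, like the other two. The point is its centre, 10 mm above the table top. Starts on the robot's side of the opening, to the right.
- tile_b_center (a point): Mahjong tile lying face down, 38 x 28 x 20 mm (long side along its own x, 20 mm high), about 30 g, ivory with a pale bamboo back; plain, like the other two. The point is its centre, 10 mm above the table top. Starts on the robot's side of the opening, to the left.
- tile_c_center (a point): Mahjong tile lying face down, 38 x 28 x 20 mm (long side along its own x, 20 mm high), about 30 g, ivory with a pale bamboo back; plain, like the other two. The point is its centre, 10 mm above the table top. Starts beside the opening's left (+y) end.
- start_button_top (a point): Middle of the top face of the round green push button, 36 mm across, set in a thin flat steel ring near the table edge nearest the robot, left of the two tiles on that side. At rest its face stands 5 mm above the table top; fully in it is level with it.
- start_button (a joint): How far the button is pressed down, in m: 0 at rest, 0.005 fully in. It springs back; it starts to move at about 1.5 N and is fully in at about 5 N.
- coaster_mid (a point): Round rosewood coaster, loose, 100 mm across, 6 mm thick, under the tea bowl. The point is its centre, 3 mm above the table top.
- tea_bowl_center (a point): Gold-rimmed white porcelain tea bowl, loose, 92 mm across the rim, 50 mm high, standing on the coaster (rim 56 mm above the table top). The point is on its axis, half-way up.
- bangle_center (a point): Pale jade bangle lying flat, loose, 76 mm outside, 58 mm inside diameter, 10 mm thick. The point is its centre, 5 mm above the table top.
- hair_claw_center (a point): Pink plastic hair claw standing on its teeth, loose, 74 mm long (its x), 45 mm wide, 50 mm high. The point is its middle, 22 mm above the table top.
Not all that is in view belongs to the job. What is shaped like the part that bears tile_a_center but red or turquoise is not meant. What is shaped like the part that bears tile_c_center but black is not meant.

How it is judged:
By the outcome, as a careful person would: the job done as asked, in the order asked, and still so for the second after the job is handed in, with the robot touching nothing.
It also fails if it takes over 58 s, if anything falls off the work surface, if the arm or the gripper's body presses on something with over 40 N, if the wrist force passes 120 N, or if a joint passes its speed limit or range.

## Working session

There is one attempt and no reset: what is moved stays moved. The work goes in short steps, Python scripts to look and compute and a tool call to move; the robot and the scene stay as the last step left them, time stands still between calls to the robot, and variables do not carry over. Pictures are saved under pics/ and viewed, and the job is handed in when it is done.

Besides the shell and the picture viewer there is one more tool, called after ">>>" by a JSON object that holds its "method" and its "body", one argument or row to a line. drive_tool: Moves the arm, as the interface text tells. Shifts and turns lie within -1 to 1; 1 stands for 0.15 m of shift or 60 degrees of turn. Its arguments: {"type":"object","properties":{"moves":{"type":"array"},"fingers":{"type":"number"}},"required":["moves"]}

```bash
mkdir -p pics
cat > h.py <<'E'
import numpy as np, cv2
from plant import sensors, vision, ticket, ctrl
def snap(n,f):
    s=vision.snapshot(n); cv2.imwrite('pics/'+f,s['pixels'][:,:,::-1]); 
    import pickle; pickle.dump(s,open('pics/'+f+'.pkl','wb')); return s
def load(f):
    import pickle; return pickle.load(open('pics/'+f+'.pkl','rb'))
def ray(s,u,v,z):
    R=np.array(s['R']);t=np.array(s['t'])
    c=-R.T@t; d=R.T@np.array([(u-s['cx'])/s['fx'],(v-s['cy'])/s['fy'],1])
    return c+d*(z-c[2])/d[2]
def proj(s,X):
    p=np.array(s['R'])@np.array(X)+np.array(s['t']); return p[0]/p[2]*s['fx']+s['cx'],p[1]/p[2]*s['fy']+s['cy']
E
python3 - <<'E'
from h import *
for n in ['top','side','wrist']:
    s=snap(n,n+'0.png'); print(n,-np.array(s['R']).T@s['t'],s['fx'])
print(sensors.get_obs())
E
```

```text
top [4.41791815e-01 9.76965714e-04 1.08530306e+00] 512.4335649935994
side [0.11136187 0.51365532 0.80992297] 604.5011365745477
wrist [0.2573773  0.62767114 0.38348657] 383.62120092314166
{'clock': 0.15, 'joint_pos': array([ 9.00719097e+01,  2.05795561e+01,  6.47117184e-01, -1.46607180e-02,
       -7.01345543e+01, -1.65074040e+01]), 'qvel': array([ 0.05617481, -0.12412192,  0.11899969,  0.00031608,  0.02287798,
       -0.09080891]), 'tau': array([ 7.92725041e-04, -5.83275104e+01,  2.93295586e+01,  7.00115517e+00,
        8.81895307e-03, -1.01608318e-04]), 'tool_pos': array([0.19089045, 0.64704422, 0.19827532]), 'orientation': array([-1.79994179e+02, -6.81486970e-02, -1.06440488e+02]), 'force': array([-1.14770722,  0.26961852,  0.07490653]), 'moment': array([-0.01139906,  0.02935876,  0.05034875]), 'opening': 0.08752976618716828}
```

View pics/top0.png

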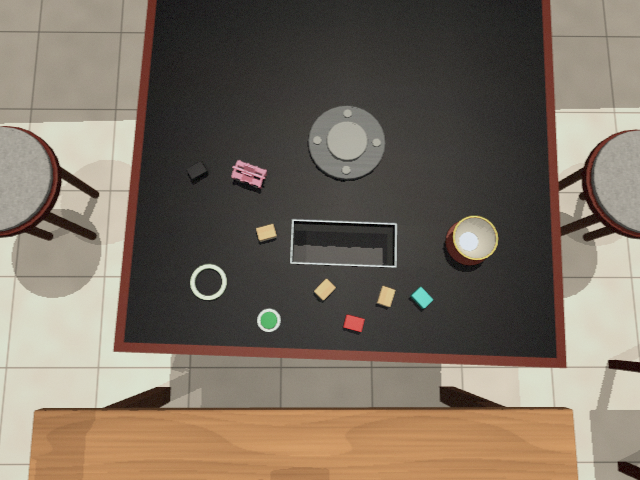

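View pics/side0.png

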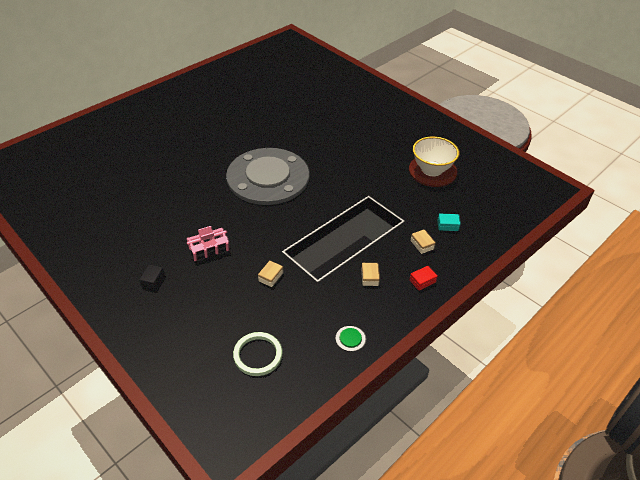

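View pics/wrist0.png

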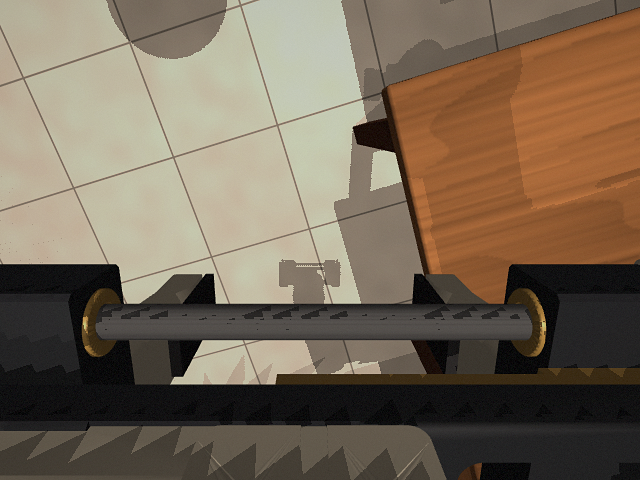

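Run:
```python
from h import *
a=cv2.imread('pics/top0.png'); cv2.imwrite('pics/topc.png',cv2.resize(a[200:350,180:450],None,fx=2.96,fy=2.96,interpolation=cv2.INTER_CUBIC))
a=cv2.imread('pics/side0.png'); cv2.imwrite('pics/sidec.png',cv2.resize(a[185:385,220:480],None,fx=3,fy=3,interpolation=cv2.INTER_CUBIC))
```

```text
(no output)
```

View pics/topc.png

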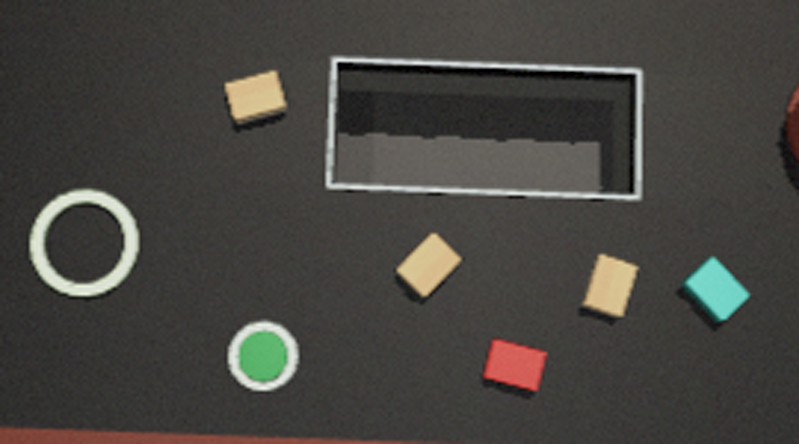

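View pics/sidec.png

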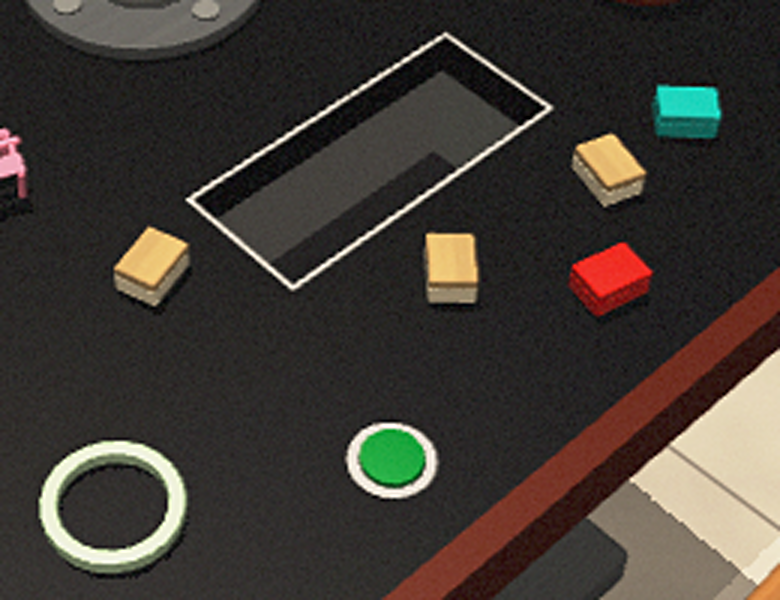

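Run:
```python
from h import *
T=load('top0.png');S=load('side0.png')
def P(s): return np.diag([s['fx'],s['fy'],1])@np.c_[s['R'],s['t']] if 0 else np.array([[s['fx'],0,s['cx']],[0,s['fy'],s['cy']],[0,0,1]])@np.c_[s['R'],s['t']]
tp=lambda u,v:(u/2.96+180-.3,v/2.96+200-.3)
sp=lambda u,v:(u/3+220-.3,v/3+185-.3)
pts={'FL':((333,59),(191,201)),'FR':((640,71),(445,37)),'NR':((639,197),(550,107)),'NL':((330,187),(293,287)),'btn':((263,355),(392,457)),
'a':((611,283),(611,161)),'b':((429,264),(451,258)),'c':((255,96),(153,257)),'red':((516,363),(611,270)),'turq':((717,287),(687,101)),'bang':((84,243),(113,503))}
for k,(a,b) in pts.items():
    a=tp(*a);b=sp(*b)
    X=cv2.triangulatePoints(P(T),P(S),np.array(a,float).reshape(2,1),np.array(b,float).reshape(2,1)); X=(X[:3]/X[3]).ravel()
    print(k,np.round(X,4),[np.round(ray(T,*a,z)[:2],4) for z in (0,.02)])
```

```text
FL [ 0.6727  0.029  -0.0011] [array([0.6736, 0.0298]), array([0.6694, 0.0293])]
FR [ 0.6664 -0.1955 -0.0048] [array([ 0.6651, -0.1948]), array([ 0.661 , -0.1912])]
NR [ 0.5729 -0.1914 -0.0008] [array([ 0.5724, -0.1915]), array([ 0.57 , -0.188])]
NL [5.80e-01 3.18e-02 1.00e-04] [array([0.5795, 0.0314]), array([0.5769, 0.0309])]
btn [0.4595 0.0777 0.0019] [array([0.4598, 0.078 ]), array([0.4595, 0.0766])]
a [ 0.5089 -0.1678  0.0151] [array([ 0.5105, -0.1697]), array([ 0.5092, -0.1666])]
b [ 0.523  -0.0389  0.0168] [array([ 0.5241, -0.0396]), array([ 0.5225, -0.0389])]
c [0.6424 0.0847 0.0172] [array([0.646 , 0.0863]), array([0.6423, 0.0848])]
red [ 0.454  -0.0994  0.0154] [array([ 0.4541, -0.1009]), array([ 0.4538, -0.099 ])]
turq [ 0.5066 -0.2416  0.0175] [array([ 0.5076, -0.2456]), array([ 0.5064, -0.2411])]
bang [0.5381 0.2053 0.007 ] [array([0.539 , 0.2068]), array([0.5372, 0.203 ])]
```

The wanted tiles in the top view are the ivory ones: a (386,296), b (325,289) and c (266,232). The look-alikes to avoid are red (354,323), turquoise (422,298) and black (197,172). The crop confirms the three ivory tiles. The surface triangulates to z≈0, and the opening measures about 224x93 mm against 220x90 mm. I'll start with tile c.

```bash
cat > go.py <<'E'
import sys
from h import *
from scipy.spatial.transform import Rotation as Ro
x,y,z,yaw=map(float,sys.argv[1:5])
o=sensors.get_obs()
R0=Ro.from_euler('xyz',o['orientation'],degrees=True)
R1=Ro.from_euler('xyz',[180,0,yaw],degrees=True)
d=R0.inv().apply(np.array([x,y,z])-o['tool_pos'])/.15
r=(R0.inv()*R1).as_rotvec(degrees=True)/60
print('full',np.round(d,3),np.round(r,3),'dist',np.linalg.norm(d)*.15)
k=max(1,np.abs(d).max(),np.abs(r).max())
print('scaled',np.round(d/k,3),np.round(r/k,3),k)
E
python3 go.py 0.649 0.135 0.12 -188
```

```text
full [ 2.409 -3.895  0.525] [-1.000e-03 -1.000e-03  1.359e+00] dist 0.691506089681782
scaled [ 0.618 -1.     0.135] [-0.    -0.     0.349] 3.8952651618705723
```

>>> {"method": "drive_tool", "body": {
  "moves": [
    [0.62,-1,0.1,0,0,0.35],
    [0.62,-1,0.1,0,0,0.35],
    [0.62,-1,0.1,0,0,0.35],
    [0.62,-1,0.1,0,0,0.35]
  ],
  "fingers": -1
}}

```text
clock: 0.55
tool_pos: [0.3099, 0.5124, 0.1829]
orientation: [-179.9, -0.1, -127.7]
force: [0.0, 0.1, 0.5]
opening: 0.0609
```

```bash
python3 go.py 0.649 0.135 0.12 -188
```

```text
full [ 0.61  -3.327  0.424] [-0.002 -0.002  1.006] dist 0.5112605331325236
scaled [ 0.183 -1.     0.128] [-0.001 -0.     0.302] 3.326520392755639
```

>>> {"method": "drive_tool", "body": {
  "moves": [
    [0.18,-1,0.12,0,0,0.3],
    [0.18,-1,0.12,0,0,0.3],
    [0.18,-1,0.12,0,0,0.3],
    [0.18,-1,0.12,0,0,0.3]
  ],
  "fingers": -1
}}

```text
clock: 0.95
tool_pos: [0.414, 0.3951, 0.1643]
orientation: [-179.9, -0.2, -145.9]
force: [-0.2, 0.1, -0.1]
opening: 0.0291
```

```bash
python3 go.py 0.649 0.135 0.12 -188
```

```text
full [-0.327 -2.314  0.3  ] [-0.004 -0.003  0.701] dist 0.3533619232689273
scaled [-0.141 -1.     0.13 ] [-0.002 -0.001  0.303] 2.313582504984958
```

>>> {"method": "drive_tool", "body": {
  "moves": [
    [-0.14,-1,0.13,0,0,0.3],
    [-0.14,-1,0.13,0,0,0.3],
    [-0.14,-1,0.13,0,0,0.3],
    [-0.14,-1,0.13,0,0,0.3]
  ]
}}

```text
clock: 1.35
tool_pos: [0.5171, 0.2788, 0.1439]
orientation: [-179.7, -0.3, -164.2]
force: [0.5, 0.3, -0.1]
opening: 0.0017
```

```bash
python3 go.py 0.649 0.135 0.12 -188
```

```text
full [-0.585 -1.162  0.162] [-0.006 -0.003  0.397] dist 0.1966211424313602
scaled [-0.504 -1.     0.139] [-0.005 -0.003  0.342] 1.1615679818686997
```

>>> {"method": "drive_tool", "body": {
  "moves": [
    [-0.5,-1,0.14,0,0,0.34],
    [-0.5,-1,0.14,0,0,0.34],
    [-0.5,-1,0.14,0,0,0.34],
    [-0.5,-1,0.14,0,0,0.34],
    [-0.5,-1,0.14,0,0,0.34]
  ]
}}

```text
clock: 1.85
tool_pos: [0.6312, 0.1525, 0.1218]
orientation: [-179.6, -0.2, 175.3]
force: [-1.0, 0.2, 0.0]
opening: 0.0005
```

```bash
python3 go.py 0.649 0.135 0.04 -188; python3 -c "
from h import *
snap('side','side1.png');snap('wrist','wrist1.png')"
```

```text
full [-0.13  -0.102  0.546] [-0.007 -0.004  0.054] dist 0.08551813549793771
scaled [-0.13  -0.102  0.546] [-0.007 -0.004  0.054] 1
```

View pics/side1.png

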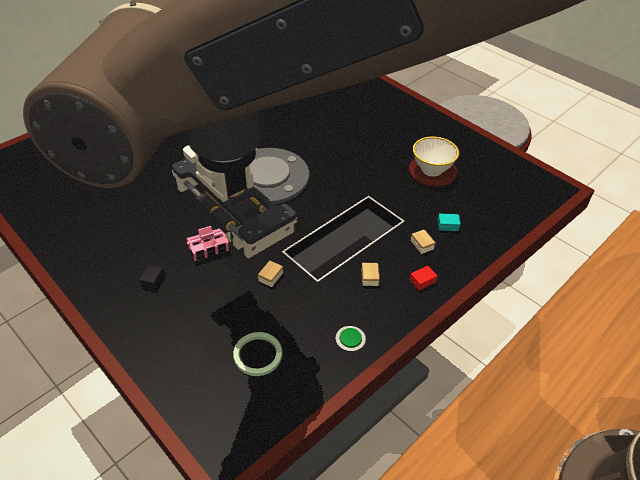

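View pics/wrist1.png

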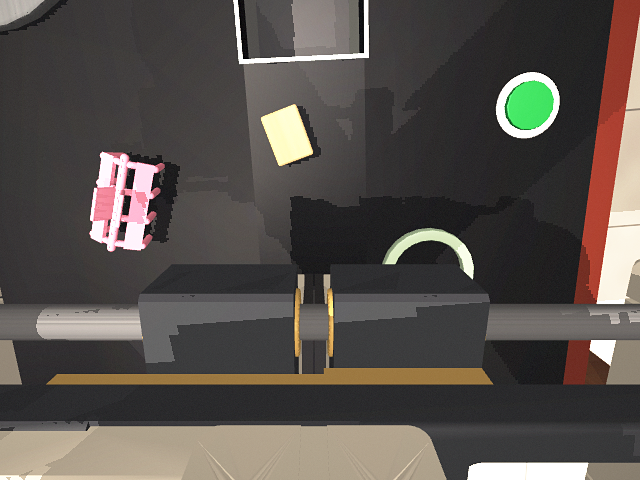

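The side view shows the closed gripper above the table, with the three ivory tiles untouched. The wrist view shows c at about (287,135) ahead of the fingers, with the claw and bangle off to the sides. Descending behind c is clear.

>>> {"method": "drive_tool", "body": {
  "moves": [
    [-0.13,-0.1,0.55,0,0,0.06],
    [-0.13,-0.1,0.55,0,0,0.06],
    [-0.13,-0.1,0.55,0,0,0.06],
    [-0.13,-0.1,0.55,0,0,0.06],
    [-0.13,-0.1,0.55,0,0,0.06]
  ]
}}

```text
clock: 2.45
tool_pos: [0.6488, 0.1392, 0.0425]
orientation: [-179.7, -0.0, 171.9]
force: [0.4, -0.3, 1.1]
opening: 0.0005
```

```bash
python3 go.py 0.648 0.135 0.007 -188
```

```text
full [ 0.001 -0.027  0.237] [-0.005 -0.    -0.002] dist 0.03580936111854516
scaled [ 0.001 -0.027  0.237] [-0.005 -0.    -0.002] 1
```

>>> {"method": "drive_tool", "body": {
  "moves": [
    [0,-0.02,0.12,0,0,0],
    [0,-0.02,0.235,0,0,0],
    [0,-0.02,0.235,0,0,0],
    [0,-0.02,0.235,0,0,0]
  ]
}}

```text
clock: 2.85
tool_pos: [0.6491, 0.1369, 0.0091]
orientation: [-179.7, 0.1, 172.0]
force: [0.6, -0.1, 1.5]
opening: 0.0005
```

```bash
python3 go.py 0.632 0.015 0.007 -188; python3 -c "
from h import *
snap('wrist','wrist2.png')"
```

```text
full [-0.001 -0.82   0.018] [-0.004  0.001 -0.001] dist 0.12308510507058378
scaled [-0.001 -0.82   0.018] [-0.004  0.001 -0.001] 1
```

View pics/wrist2.png

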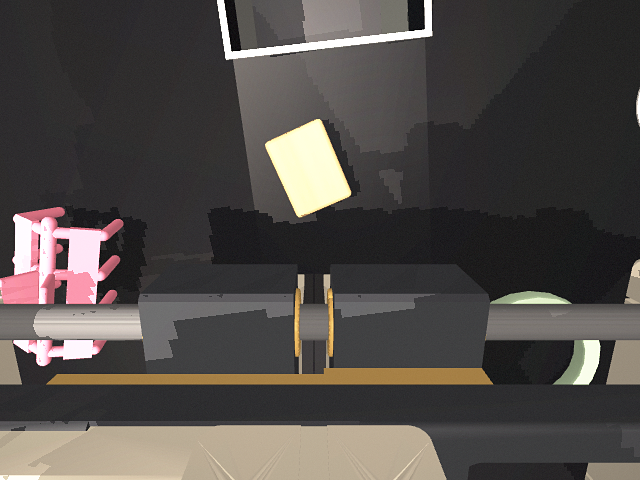

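c is centred ahead of the fingers, at (308,168). Now I'll sweep it toward the opening.

>>> {"method": "drive_tool", "body": {
  "moves": [
    [0,-0.1,0.01,0,0,0],
    [0,-0.2,0.01,0,0,0],
    [0,-0.28,0.01,0,0,0],
    [0,-0.36,0.01,0,0,0],
    [0,-0.44,0.01,0,0,0],
    [0,-0.5,0.01,0,0,0],
    [0,-0.5,0.01,0,0,0]
  ]
}}

```text
clock: 3.6
tool_pos: [0.6386, 0.0612, 0.0082]
orientation: [-179.8, 0.1, 171.9]
force: [0.1, -0.4, -0.2]
opening: 0.0007
```

```bash
python3 go.py 0.632 0.0 0.007 -188; python3 -c "
from h import *
snap('wrist','wrist3.png')"
```

```text
full [-0.014 -0.41   0.009] [-0.004  0.002 -0.002] dist 0.06157703358482788
scaled [-0.014 -0.41   0.009] [-0.004  0.002 -0.002] 1
```

View pics/wrist3.png

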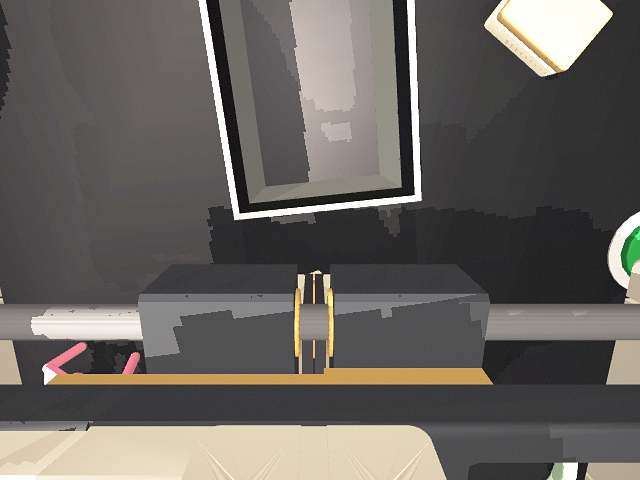

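```bash
python3 -c "
from h import *
snap('side','side3.png');a=cv2.imread('pics/side3.png');cv2.imwrite('pics/s3.png',cv2.resize(a[150:390,180:480],None,fx=2.5,fy=2.5))
s=load('wrist3.png');print(ray(s,235,216,0),ray(s,317,271,0.02),proj(s,[0.6386,0.0612,0.008]))"
```

```text
[0.67513033 0.02766909 0.        ] [0.63661501 0.05616624 0.02      ] (np.float64(314.3666653610689), np.float64(272.71159918692877))
```

View pics/s3.png

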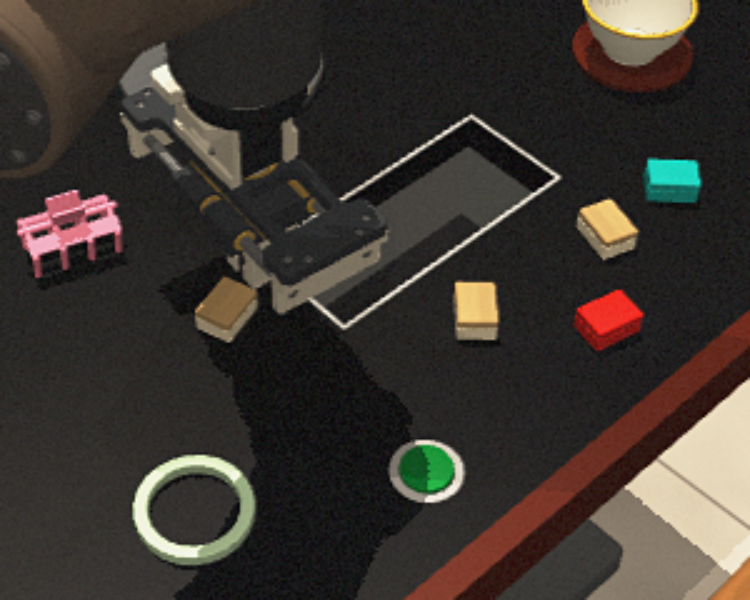

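```bash
python3 -c "
from h import *
s=load('side3.png');print(proj(s,[0.6386,0.0612,0.008]),ray(s,226/2.5+180,295/2.5+150,.02), proj(s,[.642,.085,.02]))
w=load('wrist2.png');print(ray(w,308,168,.02))
print(ray(load('top0.png'),266,232,.02))
snap('top','top3.png');a=cv2.imread('pics/top3.png');cv2.imwrite('pics/t3.png',cv2.resize(a[180:350,180:450],None,fx=2.8,fy=2.8))
"
```

```text
(np.float64(282.2562754127751), np.float64(267.88130433006006)) [0.64464988 0.08287524 0.02      ] (np.float64(270.4979980634124), np.float64(269.49086943447213))
[0.64442329 0.08301662 0.02      ]
[0.64256878 0.08444019 0.02      ]
```

View pics/t3.png

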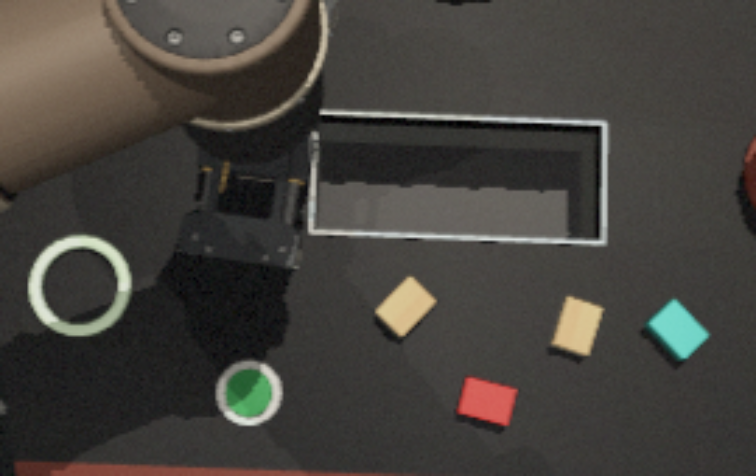

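```bash
python3 -c "
from h import *
s=load('side3.png');t=load('top3.png')
for z in (.008,.03,.07,.1,.15):
  for d in (-.1,0,.1):
    X=[0.6386+d*.99,0.0612-d*.14,z]; u=np.array(proj(s,X)); v=np.array(proj(t,X));print(z,d,np.round((u-[180,150])*2.5),np.round((v-[180,180])*2.8))
a=cv2.imread('pics/side3.png');cv2.imwrite('pics/s3b.png',cv2.resize(a[200:300,220:350],None,fx=6,fy=6,interpolation=cv2.INTER_CUBIC))
o=sensors.get_obs();print(o['tool_pos'],o['joint_pos'],o['force'],o['opening'])
"
```

```text
0.008 -0.1 [341. 387.] [252. 283.]
0.008 0 [256. 295.] [272. 154.]
0.008 0.1 [179. 211.] [292.  28.]
0.03 -0.1 [341. 367.] [250. 281.]
0.03 0 [255. 274.] [271. 148.]
0.03 0.1 [177. 190.] [291.  20.]
0.07 -0.1 [342. 328.] [246. 275.]
0.07 0 [253. 234.] [268. 138.]
0.07 0.1 [174. 150.] [288.   5.]
0.1 -0.1 [343. 297.] [243. 271.]
0.1 0 [252. 203.] [265. 130.]
0.1 0.1 [171. 119.] [287.  -7.]
0.15 -0.1 [344. 242.] [238. 264.]
0.15 0 [250. 148.] [261. 115.]
0.15 0.1 [166.  64.] [283. -28.]
[0.63905526 0.06280442 0.00814313] [ 23.16647511  27.34344149 -16.35555188   0.36535489 -46.31768857
 -31.4693049 ] [-0.14459164  0.03529072  0.17039172] 0.0003786871190602835
```

View pics/s3b.png

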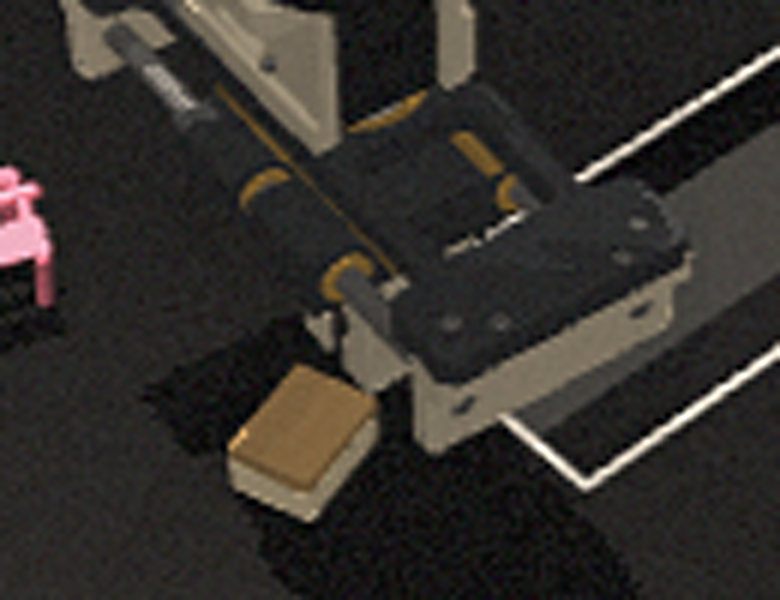

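```bash
python3 -c "
from h import *
snap('side','side4.png')
a=cv2.imread('pics/side0.png')[220:310,230:330];b=cv2.imread('pics/side4.png')[220:310,230:330]
cv2.imwrite('pics/cmp.png',cv2.resize(np.hstack([a,b]),None,fx=4,fy=4,interpolation=cv2.INTER_CUBIC))
print(sensors.get_obs()['tool_pos'])
"
```

```text
[0.63905663 0.06301397 0.00813623]
```

View pics/cmp.png

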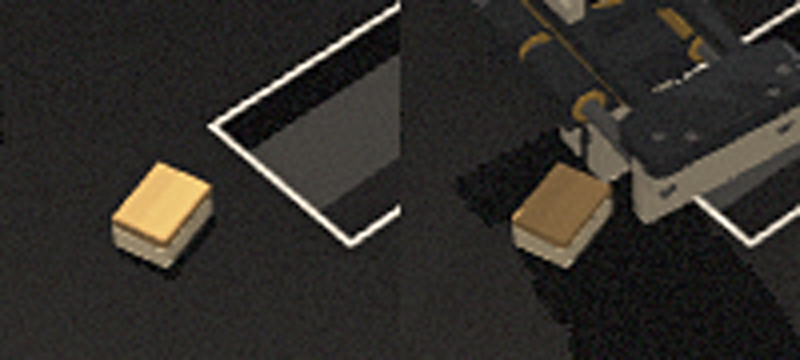

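```bash
python3 -c "
from h import *
s=load('side4.png');a=s['pixels'][:,:,::-1][220:310,230:330].copy();k=7
a=np.clip(a.astype(float)*1.8,0,255).astype(np.uint8)
a=cv2.resize(a,None,fx=k,fy=k,interpolation=cv2.INTER_CUBIC)
def box(c,yaw,L,W,z0,z1,col):
  th=np.radians(yaw);ax=np.array([np.cos(th),np.sin(th)]);ay=np.array([-ax[1],ax[0]])
  for z in (z0,z1):
    p=[((np.array(proj(s,[*(np.array(c)+i*L/2*ax+j*W/2*ay),z]))-[230,220]+.5)*k).astype(int) for i,j in((1,1),(1,-1),(-1,-1),(-1,1))]
    cv2.polylines(a,[np.array(p)],True,col,1)
box((.6445,.083),-76.5,.038,.028,0,.02,(0,255,0))
box((.639,.063),172,.042,.019,.008,.06,(0,0,255))
cv2.imwrite('pics/ov.png',a)
"
```

```text
(no output)
```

View pics/ov.png

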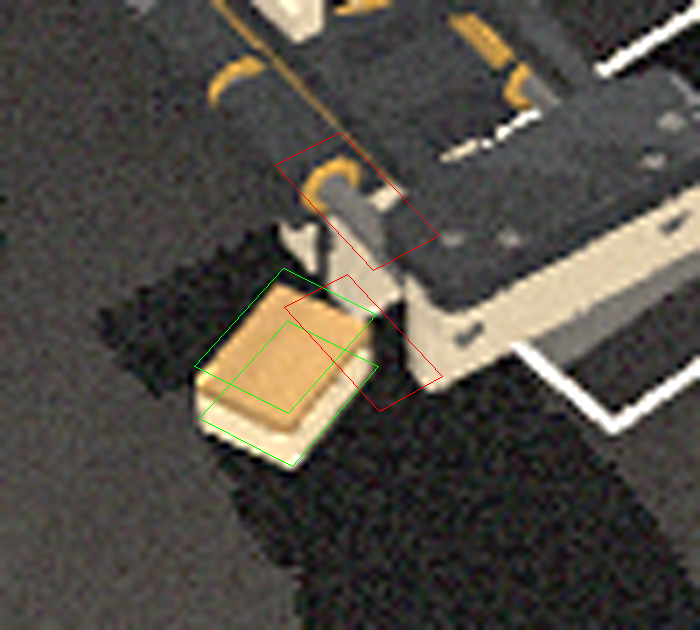

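```bash
python3 -c "
from h import *
s=load('side4.png');a=s['pixels'][:,:,::-1][225:300,250:325].astype(float)
a=np.clip(255*(a/255)**.4,0,255).astype(np.uint8)
cv2.imwrite('pics/ov2.png',cv2.resize(a,None,fx=8,fy=8,interpolation=cv2.INTER_CUBIC))
"
```

```text
(no output)
```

View pics/ov2.png

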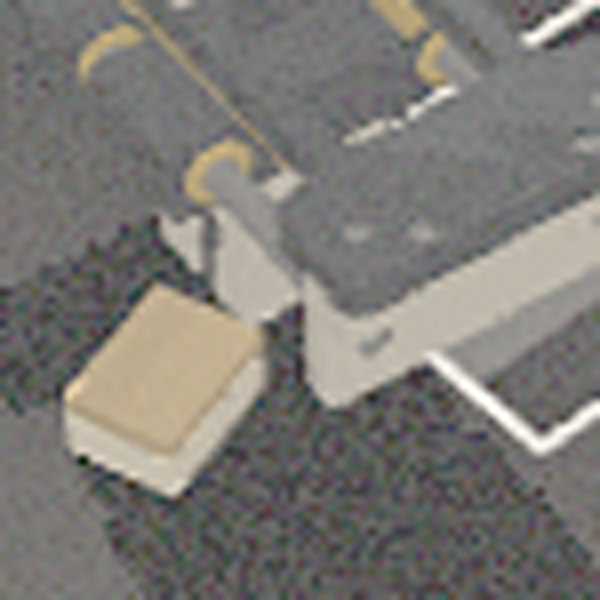

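```bash
python3 -c "
from h import *
s=load('side4.png')
for h in (0,.008,.02,.03,.04,.05):
  print(h,[np.round(ray(s,*p,h)[:2],4) for p in ((283,265.6),(287.5,262.5),(275,258.7))])
o=sensors.get_obs();print(o)
print(ctrl.tcp_to_grasp, [x for x in dir(ctrl) if x[0]!='_'])
"
```

```text
0 [array([0.6469, 0.0521]), array([0.6468, 0.0414]), array([0.6689, 0.0514])]
0.008 [array([0.6416, 0.0567]), array([0.6415, 0.0461]), array([0.6634, 0.056 ])]
0.02 [array([0.6337, 0.0635]), array([0.6335, 0.0531]), array([0.6552, 0.0628])]
0.03 [array([0.6271, 0.0692]), array([0.6269, 0.0589]), array([0.6483, 0.0685])]
0.04 [array([0.6204, 0.0749]), array([0.6203, 0.0647]), array([0.6414, 0.0743])]
0.05 [array([0.6138, 0.0806]), array([0.6137, 0.0706]), array([0.6345, 0.08  ])]
{'clock': 3.8, 'joint_pos': array([ 23.18410627,  27.34476599, -16.35401469,   0.36463921,
       -46.31616806, -31.47025021]), 'qvel': array([ 0.30759411,  0.08691415, -0.02944447,  0.03510203,  0.06181955,
       -0.05745823]), 'tau': array([-3.45479501e-01, -6.04821610e+01,  2.24823028e+01,  5.39009348e+00,
       -1.91980996e-02,  1.15822491e-03]), 'tool_pos': array([0.63905663, 0.06301397, 0.00813623]), 'orientation': array([-1.79767043e+02,  1.24383318e-01,  1.71965992e+02]), 'force': array([-0.09718081, -0.63585975,  0.21220776]), 'moment': array([ 0.10881992, -0.0672804 ,  0.02166764]), 'opening': 0.0005514216943157062}
0.0188 ['PlanningError', 'tcp_to_grasp']
```

The comparison shows that c has not moved. The fingertips look about 25 mm higher than the reported z, so they passed over the tile. I'll go back behind it and find the table by force, in small steps.

>>> {"method": "drive_tool", "body": {
  "moves": [
    [0,0.2,-0.03,0,0,0],
    [0,0.5,-0.03,0,0,0],
    [0,0.5,0,0,0,0],
    [0,0.5,0.0,0,0,0],
    [0,0.5,0.0,0,0,0]
  ]
}}

```text
clock: 4.3
tool_pos: [0.649, 0.1372, 0.0074]
orientation: [-179.7, 0.1, 172.0]
force: [-0.3, -0.1, 0.2]
opening: 0.0007
```

>>> {"method": "drive_tool", "body": {
  "moves": [
    [0,0,0.015,0,0,0],
    [0,0,0.03,0,0,0],
    [0,0,0.03,0,0,0]
  ]
}}

```text
clock: 4.6
tool_pos: [0.6488, 0.1365, 0.0026]
orientation: [-179.7, 0.0, 171.9]
force: [0.3, -0.1, -0.3]
opening: 0.0004
```

```bash
python3 -c "
from h import *
s=snap('side','side5.png');a=s['pixels'][:,:,::-1][200:300,220:320].astype(float)
a=np.clip(255*(a/255)**.5,0,255).astype(np.uint8)
cv2.imwrite('pics/ov5.png',cv2.resize(a,None,fx=6,fy=6,interpolation=cv2.INTER_CUBIC))
print(sensors.get_obs()['tool_pos'],sensors.get_obs()['force'])
"
```

```text
[0.64887057 0.13662928 0.0027851 ] [0.60639078 0.59348526 0.67661572]
```

View pics/ov5.png

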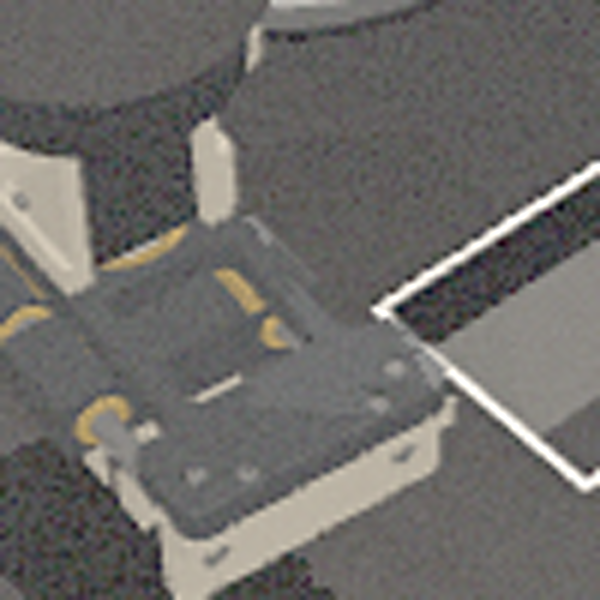

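>>> {"method": "drive_tool", "body": {
  "moves": [
    [0,0,0.015,0,0,0],
    [0,0,0.02,0,0,0]
  ]
}}

```text
clock: 4.85
tool_pos: [0.6488, 0.1364, -0.0004]
orientation: [-179.7, 0.0, 171.9]
force: [0.4, -0.2, -0.3]
opening: 0.0003
```

>>> {"method": "drive_tool", "body": {
  "moves": [
    [0,0,0.015,0,0,0],
    [0,0,0.02,0,0,0]
  ]
}}

```text
clock: 5.05
tool_pos: [0.6486, 0.1362, -0.0037]
orientation: [-179.7, 0.0, 171.9]
force: [-0.2, -0.4, 0.1]
opening: 0.0004
```

>>> {"method": "drive_tool", "body": {
  "moves": [
    [0,0,0.015,0,0,0],
    [0,0,0.02,0,0,0]
  ]
}}

```text
clock: 5.25
tool_pos: [0.6484, 0.1362, -0.0071]
orientation: [-179.7, 0.0, 171.9]
force: [0.3, 0.6, -0.4]
opening: 0.0007
```

>>> {"method": "drive_tool", "body": {
  "moves": [
    [0,0,0.015,0,0,0],
    [0,0,0.025,0,0,0]
  ]
}}

```text
clock: 5.45
tool_pos: [0.6483, 0.1361, -0.0112]
orientation: [-179.7, -0.0, 171.9]
force: [0.2, 0.2, -0.2]
opening: 0.0007
```

>>> {"method": "drive_tool", "body": {
  "moves": [
    [0,0,0.015,0,0,0],
    [0,0,0.025,0,0,0]
  ]
}}

```text
clock: 5.65
tool_pos: [0.6482, 0.1361, -0.0152]
orientation: [-179.7, -0.0, 171.9]
force: [-0.1, 0.1, 0.4]
opening: 0.0006
```

>>> {"method": "drive_tool", "body": {
  "moves": [
    [0,0,0.015,0,0,0],
    [0,0,0.02,0,0,0]
  ]
}}

```text
clock: 5.85
tool_pos: [0.648, 0.136, -0.0186]
orientation: [-179.7, -0.0, 171.9]
force: [-0.5, 0.0, -0.7]
opening: 0.0004
```

```bash
python3 -c "
from h import *
snap('side','side6.png')
print(sensors.get_obs()['tool_pos'],sensors.get_obs()['force'])
"
```

```text
[ 0.64802472  0.13593031 -0.01858991] [ 0.63105788 -1.41951855 -0.82968518]
```

View pics/side6.png

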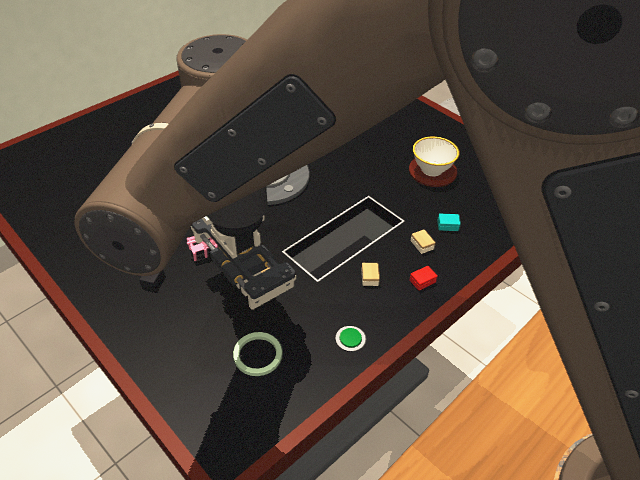

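>>> {"method": "drive_tool", "body": {
  "moves": [
    [0,0,0.01,0,0,0],
    [0,0,0.015,0,0,0]
  ]
}}

```text
clock: 6.1
tool_pos: [0.6479, 0.1359, -0.021]
orientation: [-179.7, -0.1, 171.9]
force: [-0.0, 0.1, 0.7]
opening: 0.0003
```

>>> {"method": "drive_tool", "body": {
  "moves": [
    [0,0,0.01,0,0,0],
    [0,0,0.015,0,0,0]
  ]
}}

```text
clock: 6.3
tool_pos: [0.6479, 0.1359, -0.0234]
orientation: [-179.7, -0.1, 171.9]
force: [0.2, 0.4, 0.6]
opening: 0.0003
```

>>> {"method": "drive_tool", "body": {
  "moves": [
    [0,0,0.01,0,0,0],
    [0,0,0.015,0,0,0]
  ]
}}

```text
clock: 6.5
tool_pos: [0.6478, 0.1358, -0.0258]
orientation: [-179.7, -0.1, 171.9]
force: [0.2, -0.1, 0.7]
opening: 0.0004
```

>>> {"method": "drive_tool", "body": {
  "moves": [
    [0,0,0.01,0,0,0],
    [0,0,0.015,0,0,0]
  ]
}}

```text
clock: 6.7
tool_pos: [0.6479, 0.1359, -0.0273]
orientation: [-179.7, -0.1, 171.9]
force: [-4.4, 0.7, 12.8]
opening: 0.0003
```

>>> {"method": "drive_tool", "body": {
  "moves": [
    [0,0,0.01,0,0,0],
    [0,0,0.015,0,0,0]
  ]
}}

```text
clock: 6.9
tool_pos: [0.648, 0.1359, -0.0274]
orientation: [-179.6, -0.0, 172.0]
force: [-9.5, -0.8, 23.2]
opening: 0.0003
```

```bash
python3 -c "
from h import *
snap('wrist','wrist7.png')
print(sensors.get_obs()['tool_pos'],sensors.get_obs()['force'])
"
```

```text
[ 0.64793688  0.13586116 -0.02732942] [-6.77288359  0.22746083 16.57595468]
```

View pics/wrist7.png

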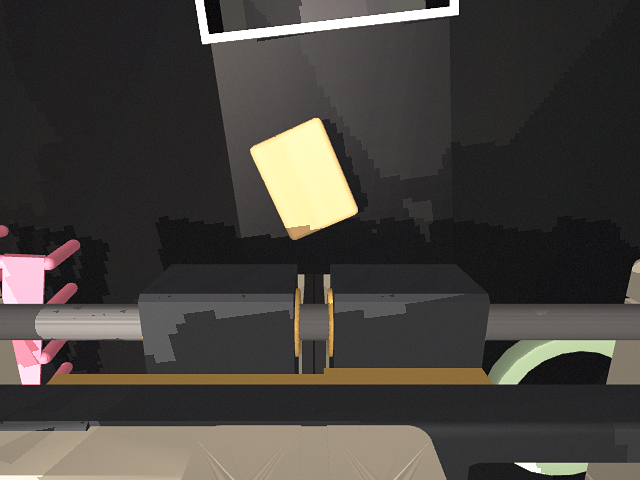

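Contact came at reported z = -0.027, which agrees with the image estimate, so reported z reads about 27 mm too low. The new pushing height is a reported z of about -0.021, or 6 mm real.

>>> {"method": "drive_tool", "body": {
  "moves": [
    [0,0,-0.045,0,0,0],
    [0,0,-0.045,0,0,0],
    [0,0,-0.045,0,0,0]
  ]
}}

```text
clock: 7.25
tool_pos: [0.6481, 0.136, -0.0205]
orientation: [-179.7, 0.0, 172.0]
force: [-0.0, -0.4, -0.2]
opening: 0.0006
```

>>> {"method": "drive_tool", "body": {
  "moves": [
    [0,-0.1,0,0,0,0],
    [0,-0.18,0,0,0,0],
    [0,-0.26,0,0,0,0],
    [0,-0.34,0.0,0,0,0],
    [0,-0.38,0.0,0,0,0]
  ]
}}

```text
clock: 7.75
tool_pos: [0.6397, 0.0779, -0.0203]
orientation: [-179.7, -0.0, 171.9]
force: [-0.0, 0.2, 0.1]
opening: -0.0001
```

```bash
python3 -c "
from h import *
snap('wrist','wrist8.png')
print(sensors.get_obs()['tool_pos'],sensors.get_obs()['force'])
"
```

```text
[ 0.63967199  0.07758591 -0.02022753] [ 0.99641834 -1.01943341 -0.69576439]
```

View pics/wrist8.png

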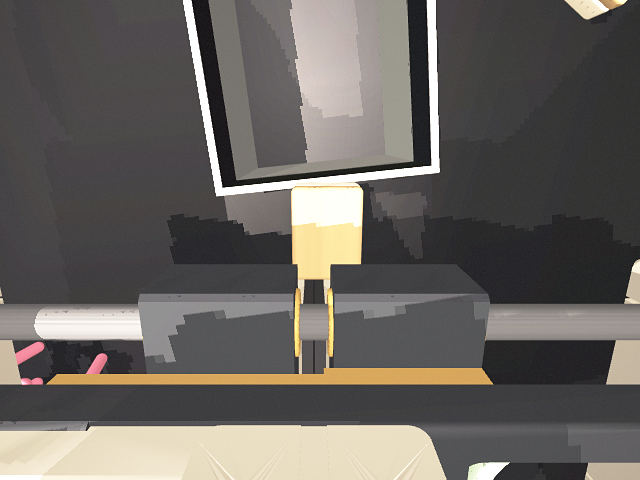

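c is now flat against the pusher and square on, with its front at row 183, right by the rim. I'll push on until it drops.

>>> {"method": "drive_tool", "body": {
  "moves": [
    [0,-0.1,0,0,0,0],
    [0,-0.18,0,0,0,0],
    [0,-0.26,0,0,0,0],
    [0,-0.34,0.0,0,0,0],
    [0,-0.36,0.0,0,0,0]
  ]
}}

```text
clock: 8.3
tool_pos: [0.6316, 0.0226, -0.0199]
orientation: [-179.6, -0.0, 171.8]
force: [0.0, 1.1, -0.2]
opening: 0.0004
```

```bash
python3 -c "
from h import *
snap('wrist','wrist9.png')
print(sensors.get_obs()['tool_pos'],sensors.get_obs()['force'])
"
```

```text
[ 0.63175051  0.02281297 -0.01990329] [-0.54219505 -0.27491445 -0.67559757]
```

View pics/wrist9.png

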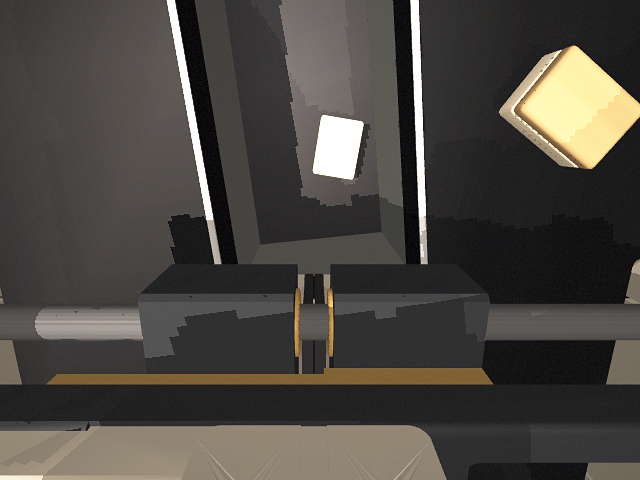

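c is in the bin, at (338,148). Next is tile b.

```bash
python3 -c "
from h import *
print(ray(load('wrist9.png'),580,107,.02))"; python3 go.py 0.484 -0.001 0.015 -135
```

```text
[ 0.52563112 -0.04099416  0.02      ]
full [ 0.952 -0.299 -0.23 ] [-0.005 -0.003 -0.886] dist 0.1536733918893989
scaled [ 0.952 -0.299 -0.23 ] [-0.005 -0.003 -0.886] 1
```

>>> {"method": "drive_tool", "body": {
  "moves": [
    [0,0,-0.25,0,0,0],
    [0,0,-0.25,0,0,0]
  ]
}}

```text
clock: 8.55
tool_pos: [0.635, 0.0237, 0.0218]
orientation: [-179.8, 0.3, 171.9]
force: [1.0, 0.4, 0.2]
opening: 0.0002
```

>>> {"method": "drive_tool", "body": {
  "moves": [
    [0.97,-0.31,0,0,0,-0.89],
    [0.97,-0.31,0,0,0,-0.89],
    [0.97,-0.31,0,0,0,-0.89],
    [0.97,-0.31,0,0,0,-0.89],
    [0.97,-0.31,0,0,0,-0.89],
    [0.97,-0.31,0,0,0,-0.89],
    [0.97,-0.31,0,0,0,-0.89],
    [0.97,-0.31,0,0,0,-0.89]
  ]
}}

```text
clock: 9.35
tool_pos: [0.4847, -0.0014, 0.0214]
orientation: [-179.6, 0.0, -134.7]
force: [-0.5, -0.0, -0.6]
opening: 0.0005
```

```bash
python3 go.py 0.486 -0.002 -0.021 -135; python3 -c "
from h import *
s=snap('wrist','wrist10.png')"
```

```text
full [-0.003 -0.007  0.283] [-0.007  0.001  0.005] dist 0.04246656530440653
scaled [-0.003 -0.007  0.283] [-0.007  0.001  0.005] 1
```

View pics/wrist10.png

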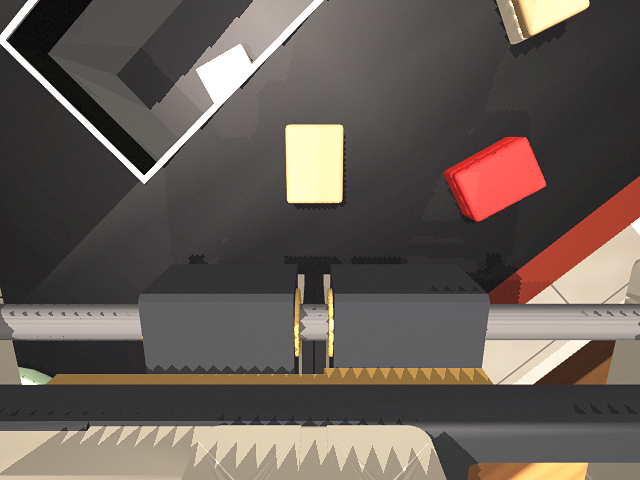

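b sits square ahead of the fingers, at (314,163). Now I'll lower, watching force in case the z bias depends on pose.

>>> {"method": "drive_tool", "body": {
  "moves": [
    [0,0,0.12,0,0,0],
    [0,0,0.2,0,0,0],
    [0,0,0.22,0,0,0],
    [0,0,0.22,0,0,0]
  ]
}}

```text
clock: 9.8
tool_pos: [0.4847, -0.0017, -0.0119]
orientation: [-179.6, -0.0, -134.8]
force: [0.0, 0.1, 0.0]
opening: 0.0002
```

>>> {"method": "drive_tool", "body": {
  "moves": [
    [0,0,0.02,0,0,0],
    [0,0,0.035,0,0,0],
    [0,0,0.05,0,0,0],
    [0,0,0.05,0,0,0]
  ]
}}

```text
clock: 10.2
tool_pos: [0.4846, -0.0018, -0.0195]
orientation: [-179.6, -0.0, -134.8]
force: [0.1, 0.1, 0.4]
opening: 0.0008
```

>>> {"method": "drive_tool", "body": {
  "moves": [
    [0,-0.1,0,0,0,0],
    [0,-0.2,0,0,0,0],
    [0,-0.3,0,0,0,0],
    [0,-0.3,0,0,0,0]
  ]
}}

```text
clock: 10.6
tool_pos: [0.5182, -0.0346, -0.0192]
orientation: [-179.6, 0.0, -134.9]
force: [-0.4, 0.2, 0.8]
opening: -0.0
```

```bash
python3 -c "
from h import *
s=snap('wrist','wrist11.png')"
```

```text
(no output)
```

View pics/wrist11.png

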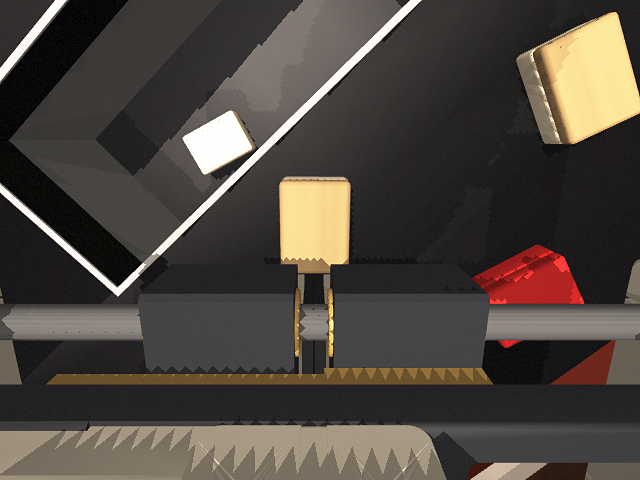

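>>> {"method": "drive_tool", "body": {
  "moves": [
    [0,-0.1,0,0,0,0],
    [0,-0.2,0,0,0,0],
    [0,-0.3,0,0,0,0],
    [0,-0.4,0,0,0,0],
    [0,-0.5,0,0,0,0],
    [0,-0.6,0,0,0,0],
    [0,-0.7,0,0,0,0],
    [0,-0.7,0,0,0,0]
  ]
}}

```text
clock: 11.45
tool_pos: [0.5932, -0.1099, -0.0188]
orientation: [-179.6, -0.0, -135.0]
force: [-0.7, 0.4, 0.1]
opening: 0.0005
```

```bash
python3 -c "
from h import *
s=snap('wrist','wrist12.png')"
```

```text
(no output)
```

View pics/wrist12.png

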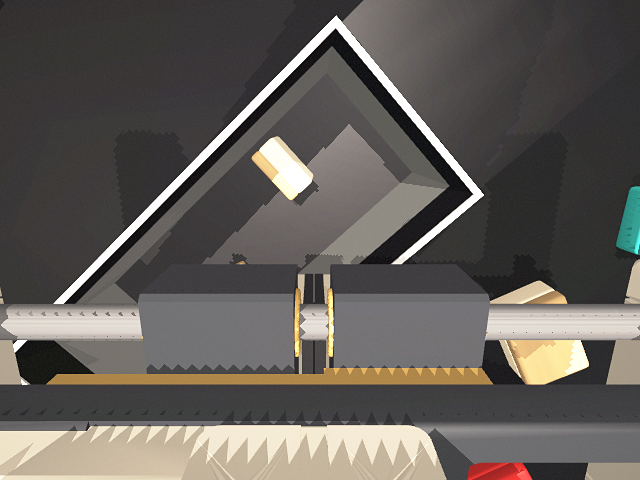

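b is down too, at (282,168). Next is tile a, pushed toward +20°, so the pusher yaw is -70°.

>>> {"method": "drive_tool", "body": {
  "moves": [
    [0,0,-0.27,0,0,0],
    [0,0,-0.27,0,0,0]
  ]
}}

```text
clock: 11.7
tool_pos: [0.5947, -0.109, 0.0257]
orientation: [-179.3, 0.2, -134.9]
force: [0.1, 0.7, -0.1]
opening: 0.0006
```

```bash
python3 go.py 0.462 -0.184 0.022 -70; python3 -c "
from h import *
print(sensors.get_obs()['joint_pos'])"
```

```text
full [0.979 0.274 0.018] [-0.012 -0.003 -1.082] dist 0.1524650783630725
scaled [0.905 0.253 0.017] [-0.011 -0.003 -1.   ] 1.0820924833858092
[  8.39001322  22.94324594 -21.19880269   0.56295548 -45.3061962
  36.28962379]
```

>>> {"method": "drive_tool", "body": {
  "moves": [
    [0.98,0.27,0,0,0,-1],
    [0.98,0.27,0,0,0,-1],
    [0.98,0.27,0,0,0,-1],
    [0.98,0.27,0,0,0,-1],
    [0.98,0.27,0,0,0,-1],
    [0.98,0.27,0,0,0,-1],
    [0.98,0.27,0,0,0,-1],
    [0.98,0.27,0,0,0,-1]
  ]
}}

```text
clock: 12.5
tool_pos: [0.4621, -0.1842, 0.025]
orientation: [-179.5, -0.5, -74.8]
force: [0.2, -0.1, 0.5]
opening: 0.0003
```

```bash
python3 go.py 0.462 -0.184 -0.019 -70; python3 -c "
from h import *
s=snap('wrist','wrist13.png')"
```

```text
full [-0.004  0.003  0.293] [-0.009 -0.008 -0.08 ] dist 0.043959175552156726
scaled [-0.004  0.003  0.293] [-0.009 -0.008 -0.08 ] 1
```

View pics/wrist13.png

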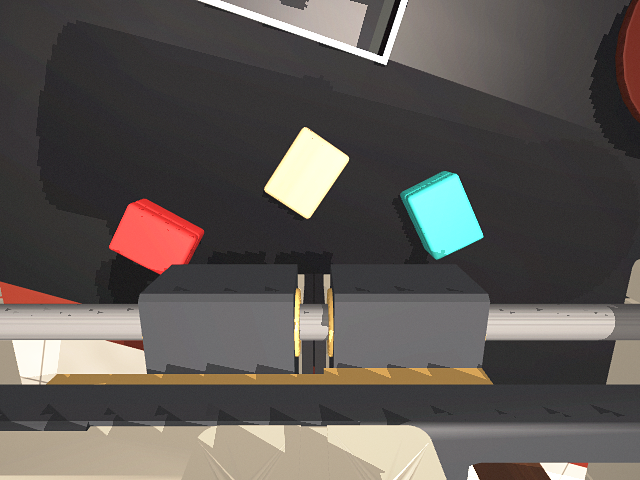

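>>> {"method": "drive_tool", "body": {
  "moves": [
    [0,0,0.12,0,0,-0.08],
    [0,0,0.2,0,0,-0.08],
    [0,0,0.24,0,0,-0.08],
    [0,0,0.24,0,0,-0.08]
  ]
}}

```text
clock: 12.95
tool_pos: [0.462, -0.1843, -0.0117]
orientation: [-179.6, -0.5, -70.4]
force: [0.0, 0.3, 1.1]
opening: 0.0002
```

>>> {"method": "drive_tool", "body": {
  "moves": [
    [0,0,0.02,0,0,0],
    [0,0,0.035,0,0,0],
    [0,0,0.05,0,0,0],
    [0,0,0.05,0,0,0]
  ]
}}

```text
clock: 13.35
tool_pos: [0.462, -0.1844, -0.0193]
orientation: [-179.6, -0.5, -70.5]
force: [-0.5, 0.1, -0.2]
opening: 0.0001
```

>>> {"method": "drive_tool", "body": {
  "moves": [
    [0,-0.1,0,0,0,0],
    [0,-0.2,0,0,0,0],
    [0,-0.28,0,0,0,0],
    [0,-0.36,0,0,0,0],
    [0,-0.4,0,0,0,0]
  ]
}}

```text
clock: 13.85
tool_pos: [0.5201, -0.1638, -0.019]
orientation: [-179.6, -0.5, -70.4]
force: [-0.0, 0.2, 0.2]
opening: 0.0004
```

```bash
python3 -c "
from h import *
s=snap('wrist','wrist14.png')"
```

```text
(no output)
```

View pics/wrist14.png

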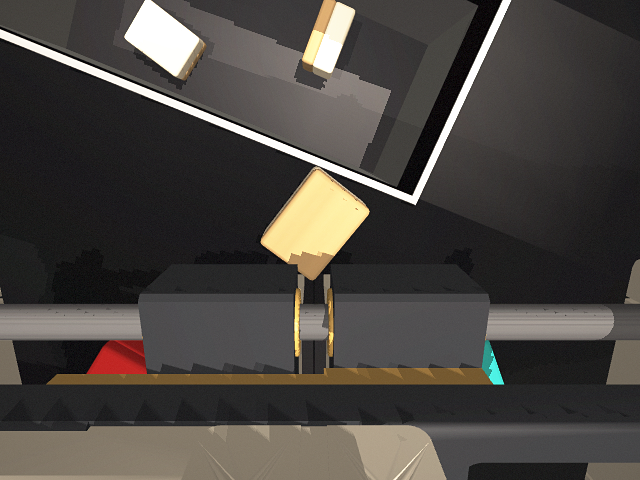

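a is still balanced on its corner but heading inside the rim: its right corner is at (369,210) and the opening's corner is at (415,203). I'll continue.

>>> {"method": "drive_tool", "body": {
  "moves": [
    [0,-0.08,0,0,0,0],
    [0,-0.16,0,0,0,0],
    [0,-0.24,0,0,0,0],
    [0,-0.24,0,0,0,0]
  ]
}}

```text
clock: 14.3
tool_pos: [0.5565, -0.1511, -0.0186]
orientation: [-179.5, -0.5, -70.4]
force: [0.0, 0.1, 0.2]
opening: 0.0005
```

```bash
python3 -c "
from h import *
s=snap('wrist','wrist15.png')"
```

```text
(no output)
```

View pics/wrist15.png

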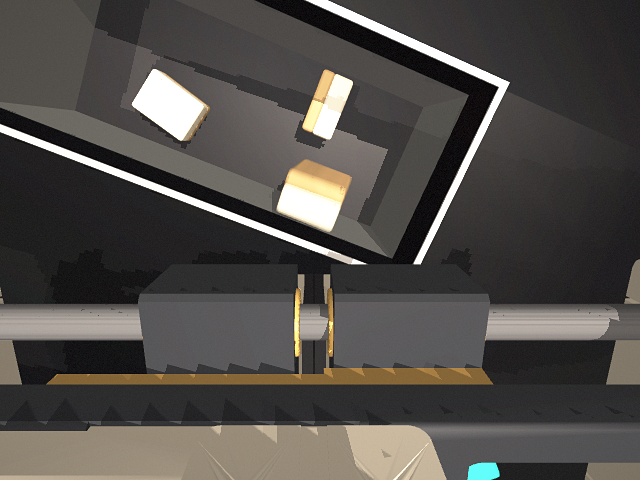

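a is in the bin opening too; I'll confirm with the top view after lifting away. I'll press the button with one finger of the open gripper, slightly tilted, because a single finger tip (21x19 mm) fits inside the 36 mm face without bearing on the ring.

>>> {"method": "drive_tool", "body": {
  "moves": [
    [0,0,-0.35,0,0,0],
    [0,0,-0.35,0,0,0],
    [0,0,-0.35,0,0,0]
  ]
}}

```text
clock: 14.65
tool_pos: [0.5556, -0.151, 0.0352]
orientation: [-179.4, -0.5, -70.4]
force: [0.1, -0.1, -0.2]
opening: 0.0006
```

```bash
python3 go.py 0.46 0.0235 0.035 -90
```

```text
full [-1.31   0.21  -0.013] [-0.012 -0.007  0.327] dist 0.19899242677397
scaled [-1.    0.16 -0.01] [-0.009 -0.005  0.249] 1.3098234366588608
```

>>> {"method": "drive_tool", "body": {
  "moves": [
    [-1,0.16,0,0,0,0.33],
    [-1,0.16,0,0,0,0.33],
    [-1,0.16,0,0,0,0.33],
    [-1,0.16,0,0,0,0.33],
    [-1,0.16,0,0,0,0.33]
  ],
  "fingers": 1
}}

```text
clock: 15.15
tool_pos: [0.4813, -0.0166, 0.0332]
orientation: [-179.3, -0.3, -90.0]
force: [0.8, 0.8, 0.2]
opening: 0.035
```

```bash
python3 go.py 0.46 0.0235 0.02 -90;  python3 -c "
from h import *
s=snap('top','top16.png');a=s['pixels'][:,:,::-1]
cv2.imwrite('pics/t16.png',cv2.resize(a[140:350,160:520],None,fx=2.2,fy=2.2,interpolation=cv2.INTER_CUBIC))"
```

```text
full [-0.268  0.143  0.085] [-0.012 -0.005 -0.   ] dist 0.047289978297504996
scaled [-0.268  0.143  0.085] [-0.012 -0.005 -0.   ] 1
```

View pics/t16.png

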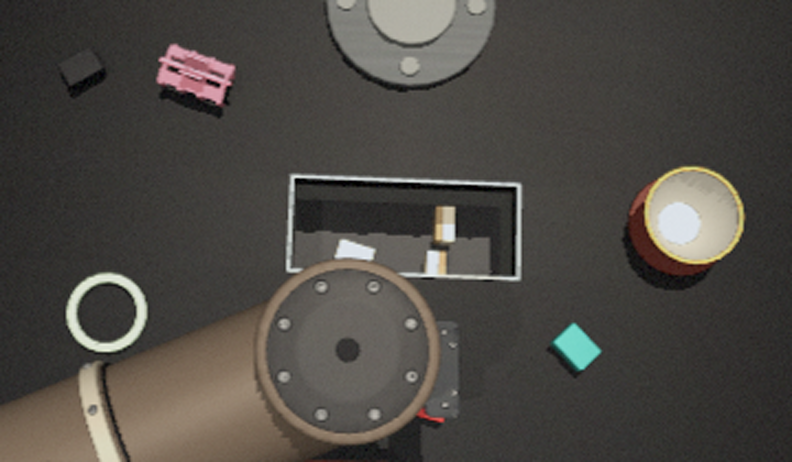

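All three ivory tiles are in the bin, at (355,250), (445,223) and (437,262). The bangle, claw and bowl have not moved. Now the button.

>>> {"method": "drive_tool", "body": {
  "moves": [
    [-0.27,0.14,0.06,-0.01,0.05,0],
    [-0.27,0.14,0.06,-0.01,0.05,0],
    [-0.27,0.14,0.06,-0.01,0.05,0],
    [-0.27,0.14,0.06,-0.01,0.05,0],
    [-0.27,0.14,0.06,-0.01,0.05,0]
  ]
}}

```text
clock: 15.7
tool_pos: [0.4617, 0.022, 0.0237]
orientation: [-179.9, -3.3, -90.2]
force: [-0.2, -0.2, -0.2]
opening: 0.0787
```

```bash
python3 go.py 0.46 0.0235 0.02 -90;  python3 -c "
from h import *
s=snap('wrist','wrist17.png');s=snap('side','side17.png');a=s['pixels'][:,:,::-1]
cv2.imwrite('pics/s17.png',cv2.resize(a[250:380,290:450],None,fx=4.5,fy=4.5,interpolation=cv2.INTER_CUBIC))"
```

```text
full [-0.012  0.012  0.024] [-0.002 -0.055 -0.003] dist 0.004375202058717665
scaled [-0.012  0.012  0.024] [-0.002 -0.055 -0.003] 1
```

View pics/wrist17.png

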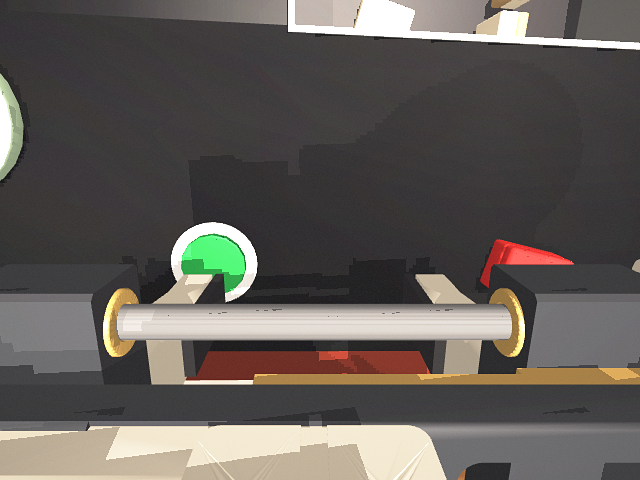

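View pics/s17.png

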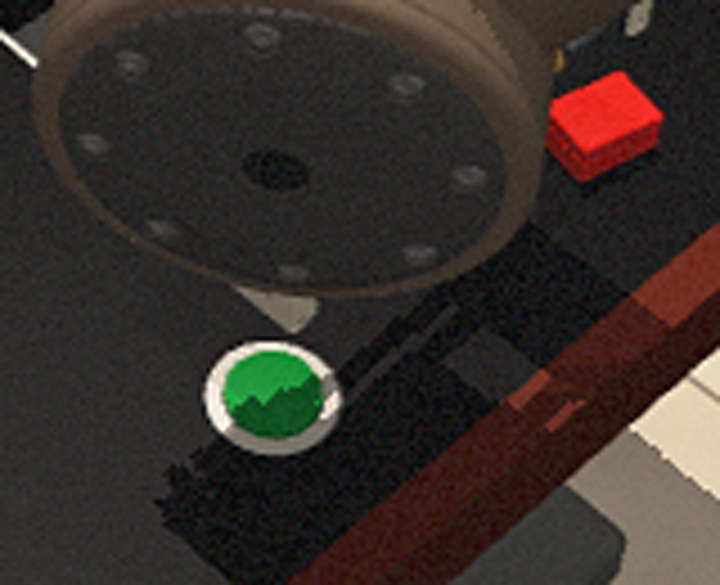

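```bash
python3 -c "
from h import *
s=load('wrist17.png');print(ray(s,214,262,.0))
o=sensors.get_obs();print(o['opening'],o['tool_pos'])
for z in (.0237,.05):print(proj(s,[o['tool_pos'][0],.022+.050,z-.003]),proj(s,[o['tool_pos'][0],.022+.04,z-.003]))"
```

```text
[0.46107459 0.07674765 0.        ]
0.08499533393092631 [0.46159986 0.02201254 0.02378208]
(np.float64(215.5421495668252), np.float64(273.7380021956303)) (np.float64(235.1940163702291), np.float64(273.28490640649665))
(np.float64(204.4738187406092), np.float64(294.30085806506753)) (np.float64(227.05843923634916), np.float64(293.7147459971379))
```

```bash
python3 go.py 0.4605 0.0225 -0.013 -90
```

```text
full [-0.017  0.008  0.245] [-0.002 -0.055 -0.003] dist 0.036801744463911636
scaled [-0.017  0.008  0.245] [-0.002 -0.055 -0.003] 1
```

>>> {"method": "drive_tool", "body": {
  "moves": [
    [-0.02,0.01,0.1,0,0,0],
    [-0.02,0.01,0.18,0,0,0],
    [-0.02,0.01,0.23,0,0,0],
    [-0.02,0.01,0.245,0,0,0],
    [-0.02,0.01,0.245,0,0,0]
  ]
}}

```text
clock: 16.3
tool_pos: [0.4602, 0.0225, -0.0132]
orientation: [-179.9, -3.3, -90.2]
force: [-0.1, -0.6, 0.6]
opening: 0.0878
```

>>> {"method": "drive_tool", "body": {
  "moves": [
    [0,0,0.02,0,0,0],
    [0,0,0.035,0,0,0],
    [0,0,0.035,0,0,0]
  ]
}}

```text
clock: 16.6
tool_pos: [0.4602, 0.0222, -0.0185]
orientation: [-179.9, -3.3, -90.2]
force: [0.7, 0.1, -0.4]
opening: 0.0876
```

```bash
python3 -c "
from h import *
s=snap('side','side18.png');a=s['pixels'][:,:,::-1]
cv2.imwrite('pics/s18.png',cv2.resize(a[280:380,310:430],None,fx=5,fy=5,interpolation=cv2.INTER_CUBIC))"
```

```text
(no output)
```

View pics/s18.png

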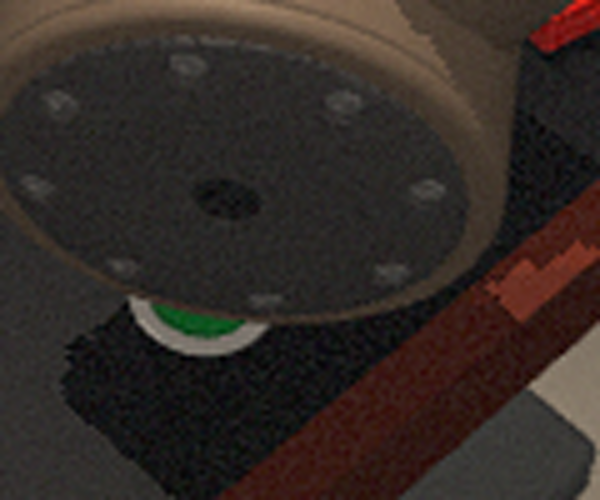

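>>> {"method": "drive_tool", "body": {
  "moves": [
    [0,0,0.01,0,0,0],
    [0,0,0.01,0,0,0]
  ]
}}

```text
clock: 16.85
tool_pos: [0.4605, 0.0223, -0.0198]
orientation: [-179.8, -3.3, -90.2]
force: [-0.3, -1.1, 2.0]
opening: 0.0877
```

>>> {"method": "drive_tool", "body": {
  "moves": [
    [0,0,0.01,0,0,0],
    [0,0,0.01,0,0,0]
  ]
}}

```text
clock: 17.05
tool_pos: [0.4605, 0.0223, -0.0213]
orientation: [-179.8, -3.3, -90.2]
force: [-0.1, 0.4, 2.8]
opening: 0.0878
```

>>> {"method": "drive_tool", "body": {
  "moves": [
    [0,0,0.01,0,0,0],
    [0,0,0.01,0,0,0]
  ]
}}

```text
clock: 17.25
tool_pos: [0.4606, 0.0223, -0.0228]
orientation: [-179.8, -3.3, -90.2]
force: [-1.4, -0.3, 3.3]
opening: 0.0874
```

>>> {"method": "drive_tool", "body": {
  "moves": [
    [0,0,0.01,0,0,0],
    [0,0,0.01,0,0,0]
  ]
}}

```text
clock: 17.45
tool_pos: [0.4606, 0.0222, -0.0243]
orientation: [-179.8, -3.3, -90.2]
force: [-2.5, 1.2, 7.2]
opening: 0.0877
```

The force rose like a spring from 2 to 3.3 N, then jumped, which looks like the stop. One small step more to be sure.

>>> {"method": "drive_tool", "body": {
  "moves": [
    [0,0,0.01,0,0,0],
    [0,0,0.01,0,0,0]
  ]
}}

```text
clock: 17.65
tool_pos: [0.4608, 0.0223, -0.0246]
orientation: [-179.8, -3.3, -90.1]
force: [-8.4, 1.7, 24.3]
opening: 0.0876
```

>>> {"method": "drive_tool", "body": {
  "moves": [
    [0,0,0.006,0,0,0],
    [0,0,0.006,0,0,0]
  ]
}}

```text
clock: 17.85
tool_pos: [0.4608, 0.0222, -0.0246]
orientation: [-179.7, -3.3, -90.1]
force: [-7.1, 1.6, 21.0]
opening: 0.0876
```

The stop is firm at about 22 N, after roughly 5 mm of travel. Releasing and backing off.

>>> {"method": "drive_tool", "body": {
  "moves": [
    [0,0,-0.05,0,0,0],
    [0,0,-0.2,0,0,0],
    [0,0,-0.5,0,0,0],
    [0,0,-0.8,0,0,0],
    [0,0,-0.8,0,0,0]
  ]
}}

```text
clock: 18.35
tool_pos: [0.464, 0.0309, 0.1007]
orientation: [-179.2, -3.1, -90.1]
force: [-0.4, -0.2, -0.3]
opening: 0.0877
```

>>> {"method": "drive_tool", "body": {
  "moves": [
    [-0.9,0,-0.2,0,0,0],
    [-0.9,0,-0.2,0,0,0],
    [-0.9,0,-0.2,0,0,0],
    [-0.9,0,-0.2,0,0,0],
    [-0.9,0,-0.2,0,0,0]
  ]
}}

```text
clock: 18.85
tool_pos: [0.4634, 0.168, 0.1231]
orientation: [-179.3, -3.1, -90.0]
force: [-0.4, 0.4, -0.0]
opening: 0.0877
```

>>> {"method": "drive_tool", "body": {
  "moves": [
    [-1,0,0,0,0,0],
    [-1,0,0,0,0,0],
    [-1,0,0,0,0,0],
    [-1,0,0,0,0,0],
    [-1,0,0,0,0,0],
    [-1,0,0,0,0,0],
    [-1,0,0,0,0,0]
  ]
}}

```text
clock: 19.55
tool_pos: [0.4633, 0.3162, 0.1151]
orientation: [-179.3, -3.1, -90.0]
force: [0.1, 0.6, 0.3]
opening: 0.0877
```

```bash
python3 -c "
from h import *
a=snap('top','top19.png')['pixels'][:,:,::-1][150:350,160:520]
b=snap('side','side19.png')['pixels'][:,:,::-1][120:400,130:490]
cv2.imwrite('pics/f19.png',np.vstack([cv2.resize(a,None,fx=1.4,fy=1.4),cv2.resize(b,None,fx=1.4,fy=1.1)]))
print(sensors.get_obs()['force'])"
```

```text
[-0.71941562 -0.62931319  0.31360591]
```

View pics/f19.png

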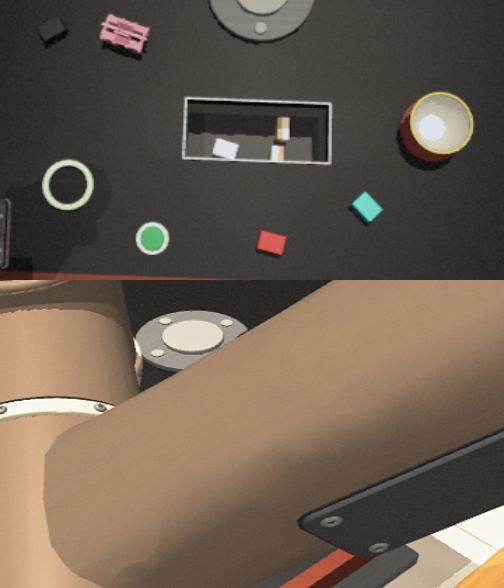

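```bash
python3 -c "
from h import *
a=load('top0.png')['pixels'].astype(int);b=load('top19.png')['pixels'].astype(int)
for n,(x0,y0,x1,y1) in dict(button=(255,306,284,334),claw=(226,155,272,192),bangle=(186,260,232,304),bowl=(440,208,505,272),red=(340,312,370,336),turq=(408,285,436,312)).items():
  d=np.abs(a-b).max(2)[y0:y1,x0:x1];print(n,d.mean(),(d>60).sum())
print(ticket.close_job())"
```

```text
button 2.726600985221675 0
claw 3.618683901292597 0
bangle 9.45602766798419 0
bowl 3.4555288461538463 0
red 3.370833333333333 0
turq 3.375661375661376 0
the job is handed in; nothing more can be done
None
```

I swept tiles c, b and a into the opening in that order, then pressed the button and let it come back up. I handed the job in at about 20 s, with the arm clear of everything.

**Checks that passed:**
- **Tiles:** the last top view shows all three ivory tiles in the bin.
- **Button:** it moved about 5 mm under spring load to a firm stop at about 22 N. The top view afterwards matches the one from before the press, but a 5 mm change is barely visible from above.
- **Other objects:** the tea bowl and its coaster, the bangle, the hair claw and the red and turquoise tiles match the first picture. I checked the black tile only by eye; it was in place.

**One check disagreed:** the reported tool height read about 27 mm too low. My first sweep at tile c passed over it without touching. I found the real table height by touching it gently (about 23 N) and corrected every later move.

**Not checked:** the arm blocked the side camera in the last view, so the button's return shows only in the top view.

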